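# Prime the laundry pump pot

### The arm

A 6-joint arm with a two-finger parallel gripper is mounted at the origin on the work surface. World frame = base frame: x ahead of the robot, y to its left, z up, the work surface at z = 0. Lengths are in m, angles in rad, forces in N, time in s.
With the tool pointing down it reaches from about 0.25 to 0.725 m from the base axis. Payload 4 kg.
Tool frame: the origin (TCP) lies midway between the tips of the shut fingers; the grasp point (between the pads) lies bot.pinch_z behind it (bot.pinch_z is the distance from the TCP to the grasp point, in m); z points along the fingers, y is the line along which they close (so a half turn about z gives the same grasp; the last joint's range is limited). The gripper opens to 85 mm and grips with 20 to 120 N. Pads are 22 mm wide; open, the fingers measure 114 mm over their backs; the gripper's body (76 mm by 85 mm) begins 54 mm behind the grasp point. The pads swing forward as they close: fully open they stand 13 mm farther back than shut.
Start: joints at [1.213, 0.241, 0.005, 1.335, 0, 1.571], TCP at [0.175, 0.468, 0.231] pointing down, gripper open.
Joint ranges: [-2.72, 2.72], [-1.05, 1.87], [-1.09, 1.28], [-1.99, 2.15], [-1.42, 1.44], [-3.14, 3.14]. Speed limits (rad/s): [2.79, 2.79, 3.14, 3.14, 3.14, 3.14].

### API

Orientations are given as a unit quaternion [x, y, z, w].
In Python, from workcell import bot, optics, status gives the robot as it stands (bot), with the cameras (optics) and the readings (status).
- The arm moves only by the tool jog_arm, called after "Call:" by a JSON object that holds its "method" and its "body". Schema: {"type":"object","properties":{"moves":{"type":"array","items":{"type":"number"},"minItems":7,"maxItems":70},"only":{"type":"string"},"quiet":{"type":"boolean"},"lines":{"type":"string"}},"required":["moves"],"additionalProperties":false}. moves is one flat list of numbers that holds 1 to 10 rows one after another, with no inner brackets; each row has 7 numbers: a rotation vector rx, ry, rz in rad, then dx, dy, dz in m, then the finger opening in m; each row is the pose to reach, as a shift and turn from the pose commanded when the call began, along the tool's axes at that moment; what a row does not reach only later rows make up. A row lasts 1/8 s, in which the tool goes at most 0.0625 m and 0.188 rad, less where a joint would pass 70% of its speed; a pose out of reach is approached as far as the arm can. The fingers move at their own pace and stop on an object; the grip force is fixed at half the most. Time passes only in rows, so rows that do not move let the fingers close. The tool returns the time, the measured TCP pose, the force, the opening and the grip force at its end. only (a regular expression) keeps the lines of the reply that match it, lines (a string "A,B") keeps lines A to B, and quiet returns only ok. Input that does not fit is refused with a message, and nothing moves.
- status.get_obs(): the state, without advancing time (a new reading comes with each control period).
- optics.camera(name): name is "scene" or "top" or "wrist"; returns the picture (384x512x3 uint8, red, green, blue); there is no depth.
- optics.calibration(name): a dict with "mtx" (3x3 intrinsics, pixels), "k1" (the pictures are not rectified: a ray, as slopes to the right and down, at radius r is drawn at 1 + k1 r^2 times it, then the intrinsics apply), "R" (3x3) and "t" (3): a world point X has camera coordinates R X + t. Camera axes: x right, y down, z forward; pixel columns grow to the right and rows downward; lengths in m; the calibration is good to about 2 mm. A picture is of the moment at which its call begins: read the wrist's pose just before it. calibration takes no time and is no camera call; for the wrist camera it gives the pose at the moment of the call.
- bot.job_done(): hands the job in; it is judged then, once.
The state is a dict: "clock": time; "joint_pos": joint angles; "joint_vel": joint speeds; "tau": joint torques, N m; "eef_pos": TCP position; "tool_rot": TCP orientation; "ft_force": force on the tool from outside, world axes, zero at the start; "ft_torque": the same for the moment, N m; "grip_width": finger opening in m; "grasp_force": force on a finger pad.
Only numpy, scipy, OpenCV 4.12 (cv2) and the standard library are available. Lean on these libraries where they do the work, as an engineer would, in place of code of your own. Each camera call takes 0.05 s, during which the arm holds its last target. There are 200 camera calls.

### The job

Take the purple-handled steel presser and push the dark sprung plate in the white pump pot squarely down, near its middle, until it bottoms out, keeping it fully down for about a second. Then lift the presser out so that the plate springs back up, stand it upright and wholly on the round blue drip mat, and let go.

Things in the scene. Friction and masses are not known exactly. Their poses are not given: they have to be found in the camera images.
- presser: Loose hand presser, about 0.3 kg, 110 mm tall, standing on the worktop: flat steel disc 72 mm across, 14 mm thick, with a round purple handle (neck 24 mm thick, above it a straight grip 30 mm thick from 58 to 102 mm up: hold it about 85 mm up). Origin: centre of the disc's flat underside, z up. A scrubbing brush of like shape, pale wooden handle and cream bristles, is not it.
- plate_top (a point): Centre of the top of the charcoal, grey-dotted press plate (102 mm across) in the white pump pot; moves with the plate, z up. At rest 63 mm above the worktop, 12 mm below the pot's rim; always level. The pot is fixed, 120 mm across, 75 mm tall, its mouth about 106 mm across; a thin black carrying handle lies round half its outside, reaching 70 mm from the centre.
- plate (a joint): How far the plate is pressed down, in m: 0 at rest (up), 0.022 at its stop. The spring pushes back with about 4 N at the start and 10 N at the stop, and returns the plate when let go.
- mat: Flat round blue drip mat, fixed to the worktop, 120 mm across and 4 mm thick. Origin at the centre of its underside (its top is 4 mm higher). Empty at the start.

How it is judged:
By the outcome, as a careful person would: the job done as asked, in the order asked, and still so for the second after the job is handed in, with the robot touching nothing.
It also fails if it takes over 42 s, if anything falls off the work surface, if the arm or the gripper's body presses on something with over 40 N, if the wrist force passes 120 N, or if a joint passes its speed limit or range.

## Working session

There is one attempt and no reset: what is moved stays moved. The work goes in short steps, Python scripts to look and compute and a tool call to move; the robot and the scene stay as the last step left them, time stands still between calls to the robot, and variables do not carry over. Pictures are saved under pics/ and viewed, at most 10 in all, crops included, and the job is handed in when it is done.

```bash
ls; mkdir -p pics; python3 - <<'E'
from workcell import bot, optics, status
import cv2,numpy as np
o=status.get_obs();print(o['clock'],o['eef_pos'],o['tool_rot'],bot.pinch_z)
a=optics.camera("scene");b=optics.camera("top")
cv2.imwrite("pics/scene.png",a[:,:,::-1]);cv2.imwrite("pics/top.png",b[:,:,::-1])
for n in("scene","top"):
  c=optics.calibration(n);print(c)
E
```

```text
pics
workcell.py
0.0 [0.17486662 0.46773799 0.23041718] [ 1.77966054e-01  9.84036060e-01 -1.03354825e-03 -2.18216800e-04] 0.0187
{'mtx': array([[418.95548836,   0.        , 256.69378707],
       [  0.        , 418.95548836, 196.49087992],
       [  0.        ,   0.        ,   1.        ]]), 'k1': -0.06481644637992703, 'R': array([[-0.23352289,  0.97230921, -0.00904762],
       [ 0.82077782,  0.19212309, -0.53797072],
       [-0.52133562, -0.13305457, -0.84291497]]), 't': array([ 0.13958732, -0.38387538,  1.16813182])}
{'mtx': array([[453.36743895,   0.        , 252.64012509],
       [  0.        , 453.36743895, 195.30888303],
       [  0.        ,   0.        ,   1.        ]]), 'k1': -0.1768485609785363, 'R': array([[-0.02774931, -0.99960377, -0.00471912],
       [-0.99671398,  0.02802788, -0.07599792],
       [ 0.07610008,  0.00259472, -0.99709681]]), 't': array([0.01832376, 0.53040054, 1.0627867 ])}
```

View pics/scene.png

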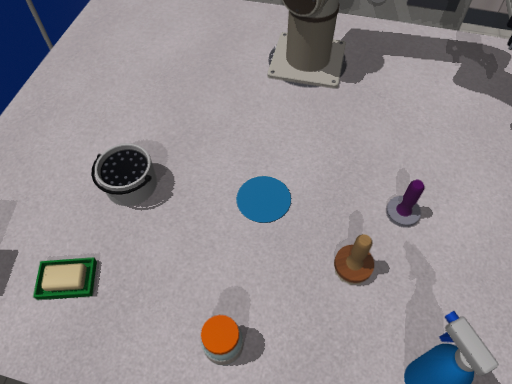

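View pics/top.png

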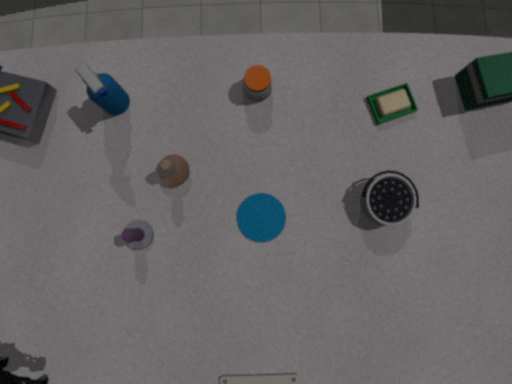

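The scene view shows the presser with its disc at (404,210) and handle top at (416,186), the mat at (264,199) and the pot plate at (124,167). In the top view they are at disc (139,235), mat (261,217) and plate (389,199). The brush is the brown one at (355,262).

```bash
cat > h.py <<'E'
import cv2,numpy as np
from workcell import bot, optics, status
from scipy.optimize import least_squares
def proj(c,X):
    p=np.atleast_2d(X)@c['R'].T+c['t'];s=p[:,:2]/p[:,2:]
    s=s*(1+c['k1']*(s**2).sum(1,keepdims=True))
    return s*c['mtx'][0,0]+c['mtx'][:2,2]
A=np.linspace(0,2*np.pi,60)
def circ(x,y,z,r):return np.c_[x+r*np.cos(A),y+r*np.sin(A),0*A+z]
def fillhull(c,P):
    m=np.zeros((384*4,512*4),np.uint8)
    h=cv2.convexHull((proj(c,P)*4+2).round().astype(np.int32));cv2.fillConvexPoly(m,h,1);return m
def cen(m,s=1):
    M=cv2.moments(m,True);return np.array([M['m10']/M['m00'],M['m01']/M['m00']])/s-(0.5-0.5/s if s>1 else 0)*0
def blob(m,near):
    n,l,st,c=cv2.connectedComponentsWithStats(m.astype(np.uint8))
    k=[i for i in range(1,n) if st[i,4]>15];i=min(k,key=lambda i:np.hypot(*(c[i]-near)))
    return (l==i).astype(np.uint8)
E
cat > m.py <<'E'
from h import *
I={n:cv2.imread(f"pics/{n}.png") for n in("scene","top")}
C={n:optics.calibration(n) for n in I}
H={n:cv2.cvtColor(I[n],cv2.COLOR_BGR2HSV).astype(int) for n in I}
def hue(n,a,b,s,v=20):h=H[n];return (h[...,0]>=a)&(h[...,0]<=b)&(h[...,1]>=s)&(h[...,2]>v)
models={
 'mat':(lambda n:hue(n,90,125,120),{'scene':(264,199),'top':(261,217)},lambda c,x,y,z:fillhull(c,circ(x,y,z+.004,.06)),(.45,0,0)),
 'handle':(lambda n:hue(n,130,165,90),{'scene':(410,198),'top':(132,235)},lambda c,x,y,z:fillhull(c,np.r_[circ(x,y,z+.014,.012),circ(x,y,z+.058,.015),circ(x,y,z+.102,.015),circ(x,y,z+.11,.008)]),(.4,.25,0)),
 'plate':(lambda n:cv2.morphologyEx((H[n][...,2]<(95 if n=='scene' else 75)).astype(np.uint8),cv2.MORPH_OPEN,np.ones((3,3))),{'scene':(124,167),'top':(389,199)},lambda c,x,y,z:fillhull(c,circ(x,y,z,.051))&fillhull(c,circ(x,y,z+.012,.053)),(.45,-.3,.06))}
for k,(mk,nr,mod,x0) in models.items():
    B={}
    for n in I:
        b=blob(mk(n),nr[n])
        if k=='plate': b=fill=cv2.fillConvexPoly(b*0,cv2.convexHull(cv2.findNonZero(b)),1)
        B[n]=b
        v=I[n].copy();v[b>0]=(0,255,0);y,x=map(int,nr[n][::-1]);y=max(y,60);x=max(x,60)
        cv2.imwrite(f"/tmp/{k}{n}.png",cv2.resize(np.hstack([q[y-60:y+60,x-60:x+60] for q in(I[n],v)]),None,fx=1.6,fy=1.6))
    f=lambda p:np.concatenate([cen(mod(C[n],*p),4)-cen(B[n]) for n in I])
    r=least_squares(f,x0,diff_step=.02,x_scale=[.1,.1,.1]) if 0 else least_squares(lambda d:f(np.array(x0)+d-1),[1,1,1],diff_step=.004)
    p=np.array(x0)+r.x-1
    print(k,p.round(4),r.fun.round(2),[(int(B[n].sum()),int(mod(C[n],*p).sum()/16)) for n in I])
cv2.imwrite("pics/masks.png",np.vstack([np.hstack([cv2.imread(f"/tmp/{k}{n}.png") for n in I]) for k in('handle','plate')]))
E
python3 m.py
```

```text
mat [ 0.4796 -0.014   0.0044] [ 0.22  0.01  0.24 -0.06] [(1976, 2031), (1848, 1966)]
handle [ 0.4433  0.2892 -0.0012] [ 2.66  0.12  3.12 -0.06] [(523, 512), (42, 243)]
plate [ 0.5101 -0.3146  0.0728] [ 0.15  0.02  0.15 -0.07] [(1578, 1323), (1663, 1481)]
```

View pics/masks.png

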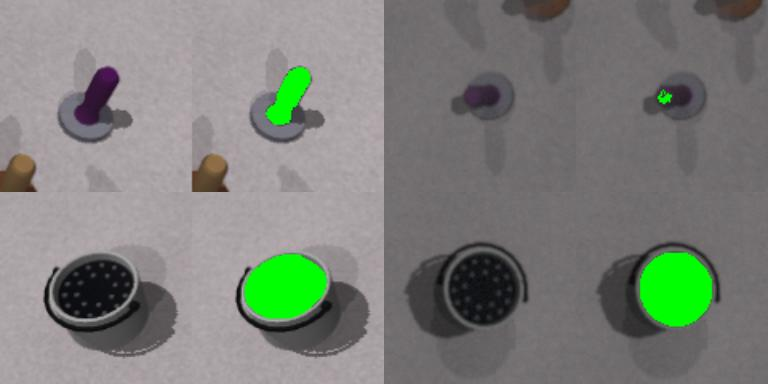

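The scene handle mask is good, but the top one caught only the tip of the handle. The plate mask fills the pot's mouth, so its fitted z of 73 mm is the rim. I'll loosen the purple threshold in the top view and model the mouth itself.

```bash
sed -i "s/hue(n,130,165,90)/hue(n,125,172,90 if n=='scene' else 38)/; s/fillhull(c,circ(x,y,z,.051))&fillhull(c,circ(x,y,z+.012,.053))/fillhull(c,circ(x,y,z,.053))/" m.py; python3 m.py
```

```text
mat [ 0.4796 -0.014   0.0044] [ 0.22  0.01  0.24 -0.06] [(1976, 2031), (1848, 1966)]
handle [0.4457 0.2828 0.0006] [-0.29 -0.   -0.34  0.01] [(523, 513), (249, 239)]
plate [ 0.5101 -0.3141  0.0775] [ 0.35  0.    0.34 -0.17] [(1578, 1572), (1663, 1624)]
```

View pics/masks.png

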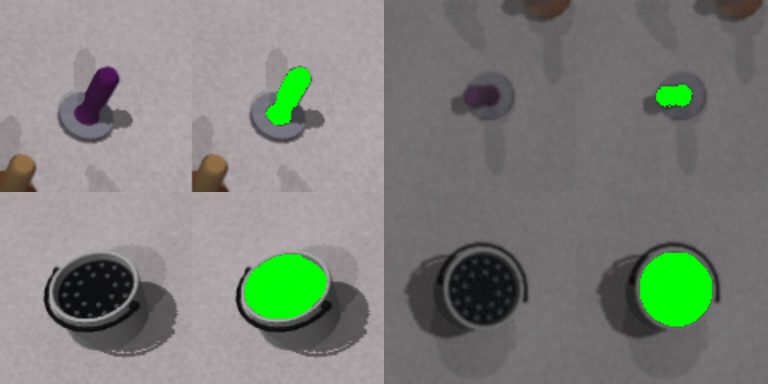

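```bash
cat > d.py <<'E'
import sys,numpy as np
from workcell import bot, optics, status
from scipy.spatial.transform import Rotation as R
o=status.get_obs();r=R.from_quat(o['tool_rot'])
t=np.array([float(v) for v in sys.argv[1:4]]);d=t-o['eef_pos']
vert=R.from_matrix(r.as_matrix());z=r.as_matrix()[:,2];c=np.cross(z,[0,0,-1])
print('t',o['clock'],'tool delta',r.inv().apply(d).round(4),np.linalg.norm(d).round(3),'tilt fix rotvec',r.inv().apply(c).round(4),'F',o['ft_force'].round(1),'w',o['grip_width'],o['grasp_force'])
E
python3 d.py .4457 .2828 .18
```

Call:
{"method": "jog_arm", "body": {"moves": [0,0,0,-0.3184,-0.0783,0.03,0.085,0,0,0,-0.3184,-0.0783,0.03,0.085,0,0,0,-0.3184,-0.0783,0.03,0.085,0,0,0,-0.3184,-0.0783,0.05,0.085,0,0,0,-0.3184,-0.0783,0.05,0.085,0,0,0,-0.3184,-0.0783,0.05,0.085,0,0,0,-0.3184,-0.0783,0.05,0.085,0,0,0,-0.3184,-0.0783,0.05,0.085]}}

```text
clock: 1.1
eef_pos: [0.445, 0.2842, 0.1814]
tool_rot: [0.177, 0.984, 0.0, -0.0]
ft_force: [-0.1, 0.3, 0.7]
grip_width: 0.0848
grasp_force: 0.0
```

```bash
python3 d.py .4457 .2828 .066
python3 - <<'E'
from h import *
c=optics.calibration('wrist');a=optics.camera('wrist')[:,:,::-1].copy()
for z,r in((0.014,.036),(.102,.015)):
    cv2.polylines(a,[proj(c,circ(.4457,.2828,z,r)).round().astype(np.int32)],True,(0,255,0),1)
cv2.imwrite('pics/w1.png',a)
E
```

```text
t 1.1 tool delta [-0.0012 -0.0011  0.1154] 0.115 tilt fix rotvec [ 0.0001 -0.0007 -0.    ] F [-0.1  0.3  0.7] w 0.08480648425802709 0.0
```

View pics/w1.png

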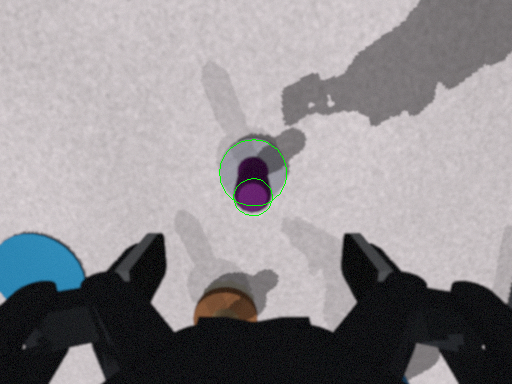

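The model outlines fall on the presser, with the disc at (253,172) and the grip top at (253,197). The gripper is centred, so I'll descend and grip.

Call:
{"method": "jog_arm", "body": {"moves": [0,0,0,-0.001,-0.001,0.05,0.085,0,0,0,-0.001,-0.001,0.09,0.085,0,0,0,-0.001,-0.001,0.115,0.085,0,0,0,-0.001,-0.001,0.115,0.085]}}

```text
clock: 1.65
eef_pos: [0.444, 0.2824, 0.0649]
tool_rot: [0.177, 0.984, -0.001, -0.002]
ft_force: [0.1, -1.3, 0.9]
grip_width: 0.085
grasp_force: 0.0
```

```bash
python3 d.py .4457 .2828 .066
```

```text
t 1.65 tool delta [-0.0015  0.001  -0.0011] 0.002 tilt fix rotvec [-0.0034 -0.0028  0.    ] F [ 0.1 -1.3  0.9] w 0.0849620997665358 0.0
```

Call:
{"method": "jog_arm", "body": {"moves": [0,0,0,0,0,0,0.0,0,0,0,0,0,0,0.0,0,0,0,0,0,0,0.0,0,0,0,0,0,0,0.0,0,0,0,0,0,0,0.0,0,0,0,0,0,0,0.0]}}

```text
clock: 2.4
eef_pos: [0.4472, 0.2825, 0.0676]
tool_rot: [0.178, 0.984, 0.001, 0.001]
ft_force: [-1.2, -1.6, 5.6]
grip_width: 0.0284
grasp_force: 60.1
```

Call:
{"method": "jog_arm", "body": {"moves": [0,0,0,0,0,-0.03,0,0,0,0,0,0,-0.08,0,0,0,0,0,0,-0.125,0,0,0,0,0,0,-0.125,0]}}

```text
clock: 2.9
eef_pos: [0.4487, 0.2834, 0.1949]
tool_rot: [0.178, 0.984, 0.003, 0.003]
ft_force: [0.9, 0.1, -4.0]
grip_width: 0.0284
grasp_force: 60.4
```

```bash
python3 d.py .5101 -.3141 .19
```

```text
t 2.9 tool delta [-0.2669 -0.5382  0.0028] 0.601 tilt fix rotvec [ 0.0063  0.0047 -0.    ] F [ 0.9  0.1 -4. ] w 0.028415986488928513 60.42053105586092
```

Call:
{"method": "jog_arm", "body": {"moves": [0,0,0,-0.025,-0.05,0,0,0,0,0,-0.05,-0.1,0,0,0,0,0,-0.075,-0.15,0,0,0,0,0,-0.1,-0.2,0,0,0,0,0,-0.125,-0.25,0,0,0,0,0,-0.15,-0.3,0,0,0,0,0,-0.175,-0.35,0,0,0,0,0,-0.2,-0.4,0,0,0,0,0,-0.225,-0.45,0,0,0,0,0,-0.25,-0.5,0,0]}}

```text
clock: 4.15
eef_pos: [0.5043, -0.2749, 0.1886]
tool_rot: [0.178, 0.984, 0.001, -0.002]
ft_force: [1.5, -0.7, -2.5]
grip_width: 0.0289
grasp_force: 60.8
```

```bash
python3 d.py .5101 -.3141 .19
```

```text
t 4.15 tool delta [-0.0192 -0.0347 -0.0015] 0.04 tilt fix rotvec [ 0.001  -0.0042 -0.    ] F [ 1.5 -0.7 -2.5] w 0.02890719527130578 60.829926135133405
```

Call:
{"method": "jog_arm", "body": {"moves": [0,0,0,-0.017,-0.038,0,0,0,0,0,-0.017,-0.038,0,0,0,0,0,-0.017,-0.038,0,0]}}

```text
clock: 4.53
eef_pos: [0.507, -0.3144, 0.189]
tool_rot: [0.178, 0.984, 0.001, -0.002]
ft_force: [-0.2, 0.6, -3.7]
grip_width: 0.0285
grasp_force: 61.1
```

```bash
python3 d.py .5101 -.3141 .17
python3 - <<'E'
from h import *
o=status.get_obs()['eef_pos']
for n in('scene','top','wrist'):
    c=optics.calibration(n);a=optics.camera(n)[:,:,::-1].copy()
    cv2.imwrite(f'/tmp/{n}2.png',a);b=a.copy()
    for P in(circ(.5101,-.3141,.075,.053),circ(o[0],o[1],o[2]-.0676,.036),circ(o[0],o[1],o[2]-.0676+.014,.036)):
        cv2.polylines(b,[(proj(c,P)).round().astype(np.int32)],True,(0,255,0),1)
    u,v=proj(c,o).round().astype(int)[0];u=np.clip(u,75,437);v=np.clip(v,75,309)
    if n=='wrist': u,v=256,200;s=150
    else:s=75
    f=lambda q:cv2.resize(q[max(v-s,0):v+s,max(u-s,0):u+s],(260,260))
    cv2.imwrite(f'/tmp/c{n}.png',np.vstack([f(a),f(b)]))
cv2.imwrite('pics/pot.png',np.hstack([cv2.imread(f'/tmp/c{n}.png') for n in('scene','top','wrist')]))
E
```

```text
t 4.525 tool delta [-0.0029  0.0013  0.019 ] 0.019 tilt fix rotvec [ 0.0015 -0.0044  0.    ] F [-0.2  0.6 -3.7] w 0.028518920519434766 61.091283223158825
```

View pics/pot.png

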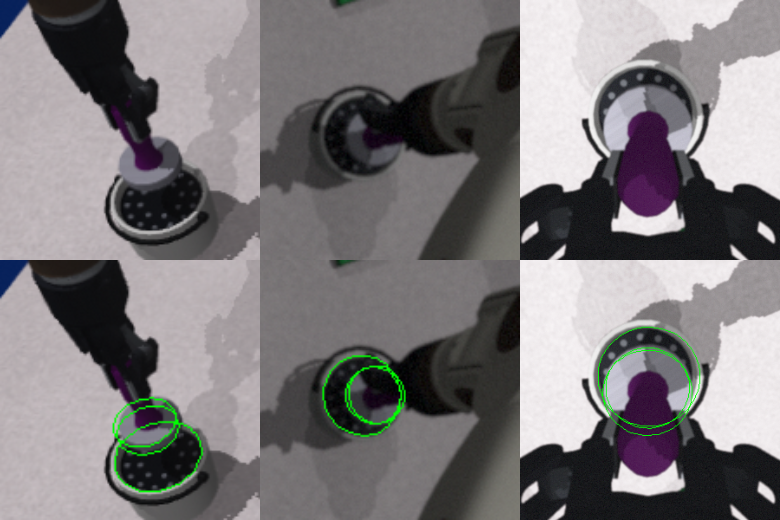

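The presser hangs over the pot. The disc in the views (scene, wrist) sits slightly off the predicted circle, so I'll check its tilt at larger scale.

```bash
python3 - <<'E'
from h import *
o=status.get_obs()['eef_pos'];out=[]
for n in('scene','wrist'):
    c=optics.calibration(n);a=cv2.imread(f'/tmp/{n}2.png')
    u,v=proj(c,o-[0,0,.06]).round().astype(int)[0];s=40 if n=='scene' else 90
    if n=='wrist':v=155
    print(n,u-s,v-s)
    k=380/(2*s);b=cv2.resize(a[v-s:v+s,u-s:u+s],(380,380),interpolation=cv2.INTER_CUBIC);b2=b.copy()
    P=[circ(o[0],o[1],o[2]-.0676+h,r) for h,r in((0,.036),(.014,.036),(.058,.015))]+[circ(.5101,-.3141,.075,.053)]
    for q in P: cv2.polylines(b2,[((proj(c,q)-[u-s,v-s]+.5)*k).astype(np.int32)],True,(0,255,0),1)
    out.append(np.hstack([b,b2]))
cv2.imwrite('pics/pot2.png',cv2.resize(np.vstack(out),(600,600)))
E
```

```text
scene 75 108
wrist 164 65
```

View pics/pot2.png

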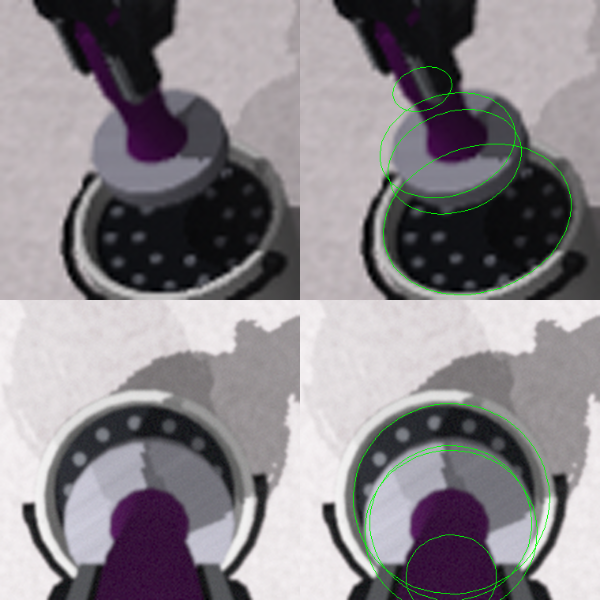

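The disc is displaced toward the wrist camera (+x tool) and the handle leans, so the presser has swung about the finger axis. I'll fit the angle from rim points in both views.

```bash
cat > fit.py <<'E'
from h import *
from scipy.spatial.transform import Rotation as R
from scipy.spatial import cKDTree
def fit(pts):   # pts: name -> (calib, Nx2 px, height of the rim above underside)
    o=status.get_obs();T=R.from_quat(o['tool_rot']);pin=o['eef_pos']-T.apply([0,0,bot.pinch_z])
    B=np.linspace(0,2*np.pi,720)
    def body(p,h,r):
        q=np.c_[r*np.cos(B),r*np.sin(B),0*B+.0862-h]          # tool axes, from the pinch; z down
        return pin+T.apply(R.from_rotvec([p[1],p[0],0]).apply(q+[p[2],0,p[3]]))
    def f(p):
        e=[cKDTree(proj(c,body(p,h,.036))).query(x)[0] for c,x,h in pts]
        return np.r_[np.concatenate(e),p[1]*60,p[2]*1000,p[3]*500]
    r=min((least_squares(f,[a,0,0,0]) for a in(-.3,-.1,.1,.3)),key=lambda r:r.cost)
    print('tilt about tool y',r.x[0],'about x',r.x[1],'offset x, axial',r.x[2:].round(4),'res',r.fun.round(1))
    ax=T.apply(R.from_rotvec([r.x[1],r.x[0],0]).apply([0,0,1]))
    print('disc underside centre',pin+T.apply(R.from_rotvec([r.x[1],r.x[0],0]).apply([r.x[2],0,.0862+r.x[3]])),'axis',ax.round(3))
E
python3 - <<'E'
from fit import *
s=np.array([[93,150],[110,177],[150,193],[190,180],[221,140],[183,91]])/3.75+[75,108]-.5
w=np.array([[65,520],[75,490],[100,460],[148,441],[200,457],[225,485],[237,512]])/1.6667+[164,65]-.5
fit([(optics.calibration('scene'),s,.014),(optics.calibration('wrist'),w,.014)])
E
```

```text
tilt about tool y -0.8490861170774026 about x -0.04397755733382542 offset x, axial [-0.0048 -0.0301] res [  0.7   5.5  10.1  14.1  20.6  18.3  31.8  13.9   9.6  32.8  15.5   6.9
  24.2  -2.6  -4.8 -15. ]
disc underside centre [ 0.55110454 -0.32759107  0.1758655 ] axis [ 0.716 -0.225 -0.661]
```

```bash
cp fit.py /tmp/f0.py; sed -i "s/    r=min(/    for a in(-.2,-.1,0,.1,.2,.3): print(a,f([a,0,0,0]).round(1))\n    r=min(/; s/least_squares(f,\[a,0,0,0\])/least_squares(f,[a,0,0,0],diff_step=1e-3,x_scale=[.1,.1,.003,.01])/" fit.py
python3 - <<'E'
from fit import *
s=np.array([[93,150],[110,177],[150,193],[190,180],[221,140],[183,91]])/3.75+[75,108]-.5
w=np.array([[65,520],[75,490],[100,460],[148,441],[200,457],[225,485],[237,512]])/1.6667-[0,300/1.6667]+[164,65]-.5
fit([(optics.calibration('scene'),s,.014),(optics.calibration('wrist'),w,.014)])
E
```

```text
-0.2 [ 6.   7.9  2.4  0.6  6.8  8.9  8.2 14.6 21.2 25.8 22.3 16.  10.7  0.
  0.   0. ]
-0.1 [ 5.4  6.4  1.8  0.3  3.9  5.   3.5  7.4 11.9 15.6 12.9  8.4  5.3  0.
  0.   0. ]
0 [3.3 4.2 0.8 0.3 1.7 1.2 0.4 1.  3.  5.5 3.9 1.7 1.4 0.  0.  0. ]
0.1 [0.5 1.2 0.5 0.7 0.3 2.6 0.7 4.  5.4 4.4 4.7 4.  0.8 0.  0.  0. ]
0.2 [ 2.7  2.2  2.3  1.4  0.5  6.3  0.6  7.3 13.2 14.2 12.8  8.1  0.7  0.
  0.   0. ]
0.3 [ 6.   5.8  4.8  2.6  0.7  9.8  4.   8.1 19.9 23.7 20.   9.7  1.8  0.
  0.   0. ]
tilt about tool y 0.04140860040098117 about x -0.004368172822509002 offset x, axial [0.0003 0.0004] res [ 1.9  2.9  0.5  0.3  0.7  0.3  0.3  1.   0.7  0.9  0.4  1.5  0.3 -0.3
  0.3  0.2]
disc underside centre [ 0.50438833 -0.31201178  0.12282093] axis [-0.039  0.02  -0.999]
```

The fit gives about 0.045 rad of tilt about tool y. I'll turn it out, centre over the pot and come down to just above the plate.

Call:
{"method": "jog_arm", "body": {"moves": [0,-0.045,0,-0.003,0.001,0,0,0,-0.045,0,-0.003,0.001,0.02,0,0,-0.045,0,-0.003,0.001,0.04,0,0,-0.045,0,-0.003,0.001,0.05,0,0,-0.045,0,-0.003,0.001,0.05,0]}}

```text
clock: 5.3
eef_pos: [0.511, -0.3143, 0.1407]
tool_rot: [0.177, 0.984, -0.004, 0.021]
ft_force: [0.1, -0.9, -4.2]
grip_width: 0.0285
grasp_force: 61.0
```

```bash
python3 d.py .5101 -.3141 .1086
```

```text
t 5.3 tool delta [ 0.0023 -0.0001  0.032 ] 0.032 tilt fix rotvec [0.0004 0.0432 0.    ] F [ 0.1 -0.9 -4.2] w 0.0285063796706096 61.04230737667223
```

Call:
{"method": "jog_arm", "body": {"moves": [0,0,0,0.0006,0,0.006,0,0,0,0,0.0009,0,0.012,0,0,0,0,0.0012,0,0.018,0,0,0,0,0.0012,0,0.018,0]}}

```text
clock: 5.8
eef_pos: [0.5118, -0.3157, 0.124]
tool_rot: [0.178, 0.984, -0.004, 0.023]
ft_force: [1.2, 0.7, 2.4]
grip_width: 0.0285
grasp_force: 61.8
```

Call:
{"method": "jog_arm", "body": {"moves": [0,0,0,0.0002,0,0.005,0,0,0,0,0.0004,0,0.01,0,0,0,0,0.0004,0,0.01,0]}}

```text
clock: 6.18
eef_pos: [0.5119, -0.3156, 0.1136]
tool_rot: [0.178, 0.984, -0.004, 0.023]
ft_force: [1.7, -0.2, 5.8]
grip_width: 0.0288
grasp_force: 62.0
```

Call:
{"method": "jog_arm", "body": {"moves": [0,0,0,0,0,0.003,0,0,0,0,0,0,0.005,0,0,0,0,0,0,0.005,0]}}

```text
clock: 6.55
eef_pos: [0.5122, -0.3158, 0.1099]
tool_rot: [0.178, 0.984, -0.004, 0.024]
ft_force: [1.0, 0.1, 8.4]
grip_width: 0.0285
grasp_force: 62.6
```

Call:
{"method": "jog_arm", "body": {"moves": [0,0,0,0,0,0.001,0,0,0,0,0,0,0.002,0,0,0,0,0,0,0.002,0]}}

```text
clock: 6.92
eef_pos: [0.5127, -0.316, 0.1096]
tool_rot: [0.178, 0.984, -0.005, 0.024]
ft_force: [-0.7, 1.3, 15.2]
grip_width: 0.0285
grasp_force: 63.4
```

Call:
{"method": "jog_arm", "body": {"moves": [0,0,0,0,0,0.001,0,0,0,0,0,0,0.002,0,0,0,0,0,0,0.002,0,0,0,0,0,0,0.002,0]}}

```text
clock: 7.42
eef_pos: [0.514, -0.3166, 0.109]
tool_rot: [0.178, 0.984, -0.005, 0.026]
ft_force: [1.3, 2.2, 19.7]
grip_width: 0.0286
grasp_force: 64.1
```

```bash
python3 - <<'E'
from h import *
for n in('scene','wrist'): cv2.imwrite(f'/tmp/{n}3.png',optics.camera(n)[:,:,::-1])
a=cv2.resize(cv2.imread('/tmp/scene3.png')[108:208,65:185],(480,400),interpolation=cv2.INTER_CUBIC)
b=cv2.resize(cv2.imread('/tmp/wrist3.png')[60:260,156:356],(320,320))
cv2.imwrite('pics/press.png',np.hstack([a,cv2.copyMakeBorder(b,0,80,0,0,cv2.BORDER_CONSTANT)]))
E
```

Call:
{"method": "jog_arm", "body": {"moves": [0,0,0,0,0,0,0,0,0,0,0,0,0,0,0,0,0,0,0,0,0,0,0,0,0,0,0,0,0,0,0,0,0,0,0,0,0,0,0,0,0,0]}}

```text
clock: 8.28
eef_pos: [0.514, -0.3166, 0.109]
tool_rot: [0.178, 0.984, -0.005, 0.026]
ft_force: [1.6, 1.9, 19.4]
grip_width: 0.0286
grasp_force: 64.1
```

View pics/press.png

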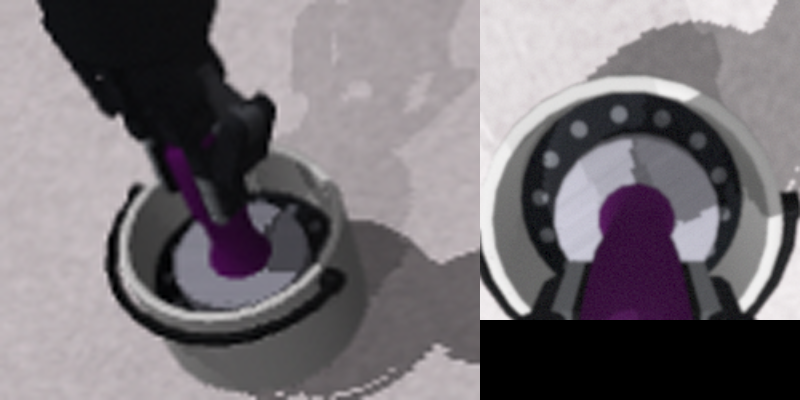

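The plate is deep in the pot, with the disc at (240,255) flat and close to centre. The height of 109 mm and the steep force rise both agree with the stop. I'll hold a little longer, then lift straight up.

Call:
{"method": "jog_arm", "body": {"moves": [0,0,0,0,0,0,0,0,0,0,0,0,0,0,0,0,0,0,0,0,0,0,0,0,-0.0005,0,-0.01,0,0,0,0,-0.0015,0,-0.03,0,0,0,0,-0.003,0,-0.06,0,0,0,0,-0.004,0,-0.085,0,0,0,0,-0.004,0,-0.085,0]}}

```text
clock: 9.28
eef_pos: [0.5115, -0.3157, 0.1898]
tool_rot: [0.178, 0.984, -0.004, 0.022]
ft_force: [0.2, -0.4, -4.1]
grip_width: 0.0286
grasp_force: 61.4
```

```bash
python3 d.py .4796 -.014 .13
```

```text
t 9.275 tool delta [0.1382 0.2714 0.0534] 0.309 tilt fix rotvec [-0.0006  0.0455 -0.    ] F [ 0.2 -0.4 -4.1] w 0.028567300598706755 61.44972513029643
```

Call:
{"method": "jog_arm", "body": {"moves": [0,0,0,0.013,0.026,-0.002,0,0,0,0,0.032,0.064,-0.002,0,0,0,0,0.052,0.104,-0.003,0,0,0,0,0.072,0.144,-0.004,0,0,0,0,0.092,0.184,-0.005,0,0,0,0,0.112,0.224,-0.006,0,0,0,0,0.13,0.255,0.01,0,0,0,0,0.137,0.271,0.03,0,0,0,0,0.138,0.271,0.05,0,0,0,0,0.138,0.271,0.05,0]}}

```text
clock: 10.52
eef_pos: [0.4758, -0.0138, 0.1296]
tool_rot: [0.178, 0.984, -0.005, 0.018]
ft_force: [-0.1, -0.1, -4.1]
grip_width: 0.0288
grasp_force: 61.3
```

```bash
python3 d.py .4796 -.014 .075
python3 - <<'E'
from h import *
o=status.get_obs()['eef_pos'];out=[]
for n in('scene','wrist'):
    c=optics.calibration(n);a=optics.camera(n)[:,:,::-1].copy()
    cv2.imwrite(f'/tmp/{n}4.png',a)
    u,v,s=(264,185,50) if n=='scene' else (256,155,100)
    k=400/(2*s);b=cv2.resize(a[v-s:v+s,u-s:u+s],(400,400),interpolation=cv2.INTER_CUBIC)
    for q in [circ(o[0],o[1],o[2]-.0676+h,.036) for h in(0,.014)]+[circ(.4796,-.014,.004,.06)]:
        cv2.polylines(b,[((proj(c,q)-[u-s,v-s]+.5)*k).astype(np.int32)],True,(0,255,0),1)
    out.append(b)
cv2.imwrite('pics/mat.png',np.hstack(out))
E
```

```text
t 10.525 tool delta [-0.0016  0.0014  0.0547] 0.055 tilt fix rotvec [-0.0032  0.0367 -0.    ] F [-0.1 -0.1 -4.1] w 0.02876800486740946 61.28352672640176
```

View pics/mat.png

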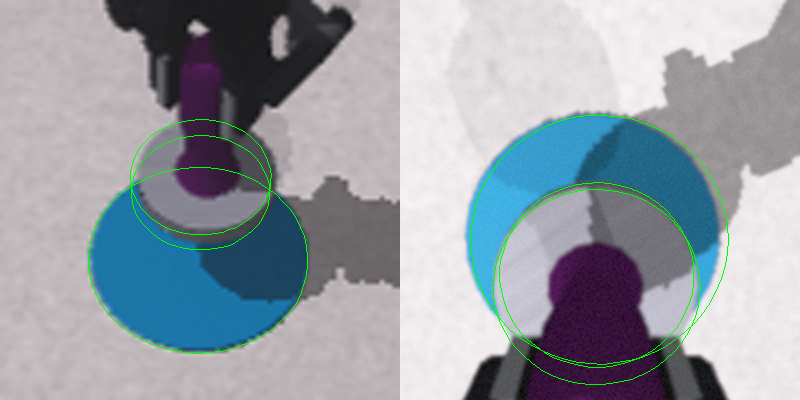

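The disc sits over the mat within a few mm of the prediction, with about 20 mm of margin all round. I'll lower it until contact.

Call:
{"method": "jog_arm", "body": {"moves": [0,0,0,-0.001,0.001,0.02,0,0,0,0,-0.001,0.001,0.04,0,0,0,0,-0.001,0.001,0.05,0,0,0,0,-0.001,0.001,0.055,0,0,0,0,-0.001,0.001,0.055,0]}}

```text
clock: 11.25
eef_pos: [0.4833, -0.0145, 0.0786]
tool_rot: [0.178, 0.984, -0.004, 0.022]
ft_force: [0.1, 0.3, -3.0]
grip_width: 0.0287
grasp_force: 61.3
```

Call:
{"method": "jog_arm", "body": {"moves": [0,0,0,0,0,0.001,0,0,0,0,0,0,0.003,0,0,0,0,0,0,0.003,0]}}

```text
clock: 11.62
eef_pos: [0.4832, -0.0144, 0.0754]
tool_rot: [0.178, 0.984, -0.004, 0.022]
ft_force: [-0.2, -0.2, -3.9]
grip_width: 0.0285
grasp_force: 61.3
```

Call:
{"method": "jog_arm", "body": {"moves": [0,0,0,0,0,0.0015,0,0,0,0,0,0,0.003,0,0,0,0,0,0,0.003,0]}}

```text
clock: 12.0
eef_pos: [0.4835, -0.0145, 0.0725]
tool_rot: [0.178, 0.984, -0.004, 0.022]
ft_force: [-0.2, 0.1, -0.4]
grip_width: 0.0286
grasp_force: 61.7
```

Call:
{"method": "jog_arm", "body": {"moves": [0,0,0,0,0,0.001,0,0,0,0,0,0,0.002,0,0,0,0,0,0,0.002,0]}}

```text
clock: 12.38
eef_pos: [0.4843, -0.0147, 0.0721]
tool_rot: [0.178, 0.984, -0.004, 0.023]
ft_force: [-3.1, -1.2, 10.6]
grip_width: 0.0288
grasp_force: 63.1
```

It is seated. I'll open the fingers and then retreat straight up.

Call:
{"method": "jog_arm", "body": {"moves": [0,0,0,0,0,-0.001,0.04,0,0,0,0,0,-0.001,0.06,0,0,0,0,0,-0.001,0.085,0,0,0,0,0,-0.001,0.085,0,0,0,0,0,-0.001,0.085,0,0,0,0,0,-0.001,0.085]}}

```text
clock: 13.12
eef_pos: [0.4833, -0.0145, 0.0712]
tool_rot: [0.178, 0.984, -0.004, 0.022]
ft_force: [0.2, -0.5, 0.3]
grip_width: 0.085
grasp_force: 0.0
```

Call:
{"method": "jog_arm", "body": {"moves": [0,0,0,-0.001,0,-0.02,0.085,0,0,0,-0.003,0,-0.06,0.085,0,0,0,-0.005,0,-0.11,0.085,0,0,0,-0.007,0,-0.15,0.085,0,0,0,-0.007,0,-0.15,0.085]}}

```text
clock: 13.75
eef_pos: [0.4861, -0.0146, 0.2253]
tool_rot: [0.178, 0.984, -0.003, 0.026]
ft_force: [0.1, -0.1, -0.5]
grip_width: 0.085
grasp_force: 0.0
```

```bash
python3 - <<'E'
from h import *
out=[]
for n in('scene','wrist'):
    c=optics.calibration(n);a=optics.camera(n)[:,:,::-1].copy()
    if n=='scene': b=cv2.resize(a[90:290,64:320],(400,312))
    else: b=cv2.resize(a,(400,312))
    out.append(b)
cv2.imwrite('pics/end.png',np.hstack(out))
E
```

```text
(no output)
```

View pics/end.png

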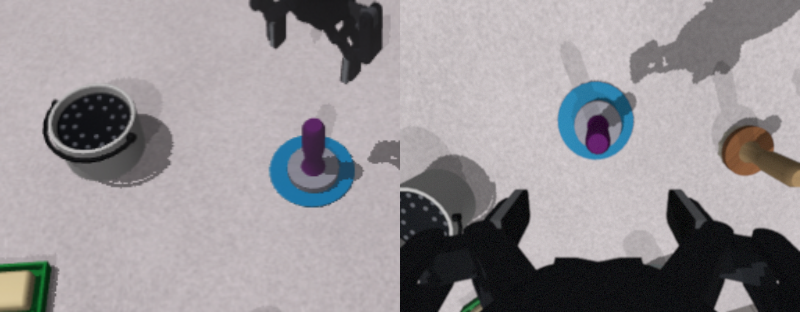

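The presser stands upright, wholly on the mat (312,165). The plate is back up in the pot (95,122) and the gripper is clear.

```bash
python3 -c "
from workcell import bot, optics, status
print(bot.job_done())"
```

```text
the job is handed in; nothing more can be done
None
```

The job is handed in: I pressed the plate to its stop and held it down for over a second, it sprang back up, and the presser stands upright and wholly on the blue mat with the gripper clear (about 14 s on the clock).

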